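# Replace the chipped sheave in the drying rack

### The job

One of the three pulley sheaves in the rack's working section (the three bays) has a piece broken out of its rim: find it and stand it in the free reject bay beyond the partition board, beside the other chipped one. Then take the sound spare of the same size from the small stock stand and stand it properly home in the emptied bay, leaning on the dowels like its neighbours. Leave the other sheaves, the other spare and the things lying about where they are.

Things in the scene. Friction and masses are not known exactly. Their poses are not given: they have to be found in the camera images.
- rack: fixed white-painted drying rack, 456 mm long (its y), 94 mm wide (x); five bays in a row, all leaning 28 deg towards its +y. Bays 0-2 (84 mm apart) at the -y end: working section; then a solid partition board leaning alike, 12 mm thick, top 79 mm above the bench, 33 mm clear of the sheaves; bays 3-4 (84 mm apart): reject section. Origin: on the bench under its middle, z up; turned up to 0.13 rad
- rack_bay0 (a point): point in working bay 0, 21 mm above the bench. A home sheave's rim rests on the seat, its +y face on two dowels; its centre is straight above this point: 41.1 mm for a large, 32 mm for a small sheave. Axes as the rack's
- rack_bay1 (a point): point in working bay 1, 21 mm above the bench. As bay 0. The seat is inclined, square to the dowels: in the sheave's plane it lies one radius below the centre. Seat 70 mm wide (x) between side rails that stand 36 mm above the bench
- rack_bay2 (a point): point in working bay 2, 21 mm above the bench. As bay 0. Dowels: 10 mm thick, 40 mm apart in x, 57 mm long from the seat, behind the +y face only. Between the faces of neighbouring sheaves 49 mm or more are free
- rack_bay3 (a point): point in reject bay 3, 21 mm above the bench. As bay 0; holds the other chipped sheave at the start
- rack_bay4 (a point): point in reject bay 4, 21 mm above the bench. As bay 0; free at the start
- stand: fixed small stock stand of the same make: two bays 84 mm apart, 172 mm long (its y), 94 mm wide, leaning 28 deg towards its own +y; turned 0.5 to 1.1 rad about z, so leaning partly towards the robot. Origin: on the bench under its middle
- sheave_l: sound large wooden sheave, brass bush, 80 mm across, 24.5 mm thick, flat faces, about 170 g; in a working bay, and stays there. Origin: centre of the bore; y: its axis (standing, along the rack's +y and 28 deg down); z: in its plane, up to the rim's top
- sheave_s: sound small wooden sheave, brass bush, 64 mm across, 16 mm thick, flat faces, about 90 g; in a working bay, and stays there. Origin: centre of the bore; y: its axis (standing, along the rack's +y and 28 deg down); z: in its plane, up to the rim's top
- chipped_l: CHIPPED large wooden sheave, brass bush, 80 mm across, 24.5 mm thick, flat faces, about 170 g: a piece 59 x 13 mm is out of its rim, 69 deg from the top towards its x; the top 20 deg are whole. One chipped sheave starts in a working bay, the other in bay 3. Origin: centre of the bore; y: its axis (standing, along the rack's +y and 28 deg down); z: in its plane, up to the rim's top
- chipped_s: CHIPPED small wooden sheave, brass bush, 64 mm across, 16 mm thick, flat faces, about 90 g: a piece 48 x 11 mm is out of its rim, 69 deg from the top towards its x; the top 20 deg are whole. One chipped sheave starts in a working bay, the other in bay 3. Origin: centre of the bore; y: its axis (standing, along the rack's +y and 28 deg down); z: in its plane, up to the rim's top
- spare_l: sound spare, large wooden sheave, brass bush, 80 mm across, 24.5 mm thick, flat faces, about 170 g; in either bay of the stock stand. Origin: centre of the bore; y: its axis (standing, along the stand's +y and 28 deg down); z: in its plane, up to the rim's top
- spare_s: sound spare, small wooden sheave, brass bush, 64 mm across, 16 mm thick, flat faces, about 90 g; in either bay of the stock stand. Origin: centre of the bore; y: its axis (standing, along the stand's +y and 28 deg down); z: in its plane, up to the rim's top
- block_1: empty wooden block shell lying on its cheek, 104 x 60 mm and 52 mm high, with a steel eye at one end; a bystander; origin on its underside
- block_2: empty wooden block shell, 99 x 57 mm and 52 mm high, lying on its cheek; a bystander; origin on its underside
- mallet: wooden mallet lying down, head 100 mm long and 60 mm thick, handle 220 mm; a bystander; origin on its underside
- shackle: steel bow shackle lying flat, 82 x 58 mm, 10 mm thick; a bystander; origin on its underside
- tin: closed metal grease tin, 84 mm across, 62 mm high; a bystander; origin on its underside
- cleat: dark wooden horn cleat, 150 mm long, 36 mm high; a bystander; origin on its underside
- thimble: steel rope thimble lying flat, teardrop 86 x 58 mm, 14 mm thick; a bystander; origin on its underside
Things that resemble listed ones, but are neither listed nor needed, are in the scene too. What is shaped like the spare_l but orange is not meant.

How it is judged:
By the outcome, as a careful person would: the job done as asked, in the order asked, and still so for the second after the job is handed in, with the robot touching nothing.
It also fails if it takes over 54 s, if anything falls off the work surface, if the arm or the gripper's body presses on something with over 40 N, if the wrist force passes 120 N, or if a joint passes its speed limit or range.

### The arm

A 6-joint arm with a two-finger parallel gripper is mounted at the origin on the work surface. World frame = base frame: x ahead of the robot, y to its left, z up, the work surface at z = 0. Lengths are in m, angles in rad, forces in N, time in s.
With the tool pointing down it reaches from about 0.35 to 0.975 m from the base axis. Payload 4.9 kg.
Tool frame: the origin (TCP) lies on the centre line of the jaws, within the pads' length; the fingertips stand 14 mm ahead of it and the grasp point (between the pads) lies 5 mm behind it (manip.nose_length is the distance from the TCP to the fingertips, in m); z points along the fingers, y is the line along which they close (so a half turn about z gives the same grasp; the last joint's range is limited). The gripper opens to 85 mm and grips with 20 to 120 N. Pads are 22 mm wide; open, the fingers measure 114 mm over their backs; the gripper's body (76 mm by 85 mm) begins 54 mm behind the grasp point. The pads swing forward as they close: fully open they stand 13 mm farther back than shut.
Start: joints at [1.073, 0.053, 1.613, -0, 1.476, -0.119], TCP at [0.231, 0.581, 0.245] pointing down, gripper open.
Joint ranges: [-3.01, 3.01], [-1.01, 2.22], [0.06, 2.58], [-1.02, 4.17], [0.09, 2.62], [-3.14, 3.14]. Speed limits (rad/s): [2.57, 2.57, 3.14, 3.14, 3.14, 3.14].

### API

Orientations are given as a unit quaternion [w, x, y, z].
In Python, from plant import manip, imaging gives the robot as it stands.
- The arm moves only by the tool play_rows, never from a script. Its argument "commands" is a list of rows, each a list of 6 numbers: the shift along the tool's x, y, z in mm, then the turn, a rotation vector about the tool's x, y, z in degrees. A call has 1 to 5 rows; each row shifts and turns the commanded pose from where the row before left it, along the tool's axes as they then stand; what a row does not reach is not made up. A row lasts 1/12 s, in which the tool goes at most 41.7 mm and 7.16 degrees, less where a joint would pass 70% of its speed; a pose out of reach is approached as far as the arm can. A call is refused whole if a number of a shift passes 41.7 or a number of a turn 7.16, either way. A call with a gripper value outside its range is refused whole. "hand" is the finger opening in mm, from 0 to 85.4, set as the call begins (left out, the last holds). The fingers move at their own pace and stop on an object; the grip force is fixed at half the most. Time passes only in rows, so rows that do not move let the fingers close. It gives the time, the measured TCP pose, the force, the opening and the grip force at its end, in the units of the state.
- manip.state(): the state, without advancing time (a new reading comes with each control period).
- imaging.grab_frame(name): name is "scene" or "top"; returns a dict with "image" (480x640x3 uint8, red, green, blue), "fx", "fy", "cx", "cy" (pixels), "R" (3x3) and "t" (3): a world point X has camera coordinates R X + t. Camera axes: x right, y down, z forward; pixel columns grow to the right and rows downward; lengths in m; the calibration is good to about 2 mm. A picture is of the moment at which its call begins. There is no depth.
- manip.job_done(): hands the job in; it is judged then, once.
The state is a dict: "time": time; "joint_pos": joint angles; "joint_vel": joint speeds; "joint_efforts": joint torques, N m; "tool_pos": TCP position; "tool_rot": TCP orientation; "contact_force": force on the tool from outside, world axes, zero at the start; "ft_torque": the same for the moment, N m; "gripper_width": opening from 0.0 (shut) to 1.0 (fully open); "grasp_force": force on a finger pad.
Only numpy, scipy, OpenCV 4.12 (cv2) and the standard library are available. Lean on these libraries where they do the work, as an engineer would, in place of code of your own. Each camera call takes 0.05 s, during which the arm holds its last target. There are 200 camera calls.

## Working session

There is one attempt and no reset: what is moved stays moved. The work goes in short steps, Python scripts to look and compute and a tool call to move; the robot and the scene stay as the last step left them, time stands still between calls to the robot, and variables do not carry over. Pictures are saved under pics/ and viewed, at most 12 in all, crops included, and the job is handed in when it is done.

Besides the shell and the picture viewer there is one more tool, called as name(argument=value, ...), one argument or row to a line, values as JSON. play_rows: Moves the arm, as the interface text tells. Its arguments: {"type":"object","properties":{"commands":{"type":"array","items":{"type":"array","items":{"type":"number"}}},"hand":{"type":"number"}},"required":["commands"]}

```bash
ls; mkdir -p pics; python3 - <<'E'
from plant import manip, imaging
import cv2,numpy as np
for n in("scene","top"):
    f=imaging.grab_frame(n); cv2.imwrite(f"pics/{n}0.png",f["image"][:,:,::-1])
    print(n,f["fx"],f["fy"],f["cx"],f["cy"],np.round(f["R"],3).tolist(),np.round(f["t"],3).tolist(),np.round(-np.array(f["R"]).T@f["t"],3))
print(manip.state(),manip.nose_length)
E
```

```text
pics
scene 490.6352392284572 490.6352392284572 328.7352234347461 230.5848577647949 [[0.768, 0.64, -0.021], [0.437, -0.547, -0.714], [-0.468, 0.54, -0.7]] [-0.412, -0.189, 1.678] [ 1.184 -0.745  1.031]
top 532.8283899609762 532.8283899609762 321.23087779205804 245.62274621295552 [[0.013, -1.0, 0.009], [-0.993, -0.014, -0.117], [0.117, -0.007, -0.993]] [-0.009, 0.512, 1.245] [0.364 0.007 1.296]
{'time': 0.1, 'joint_pos': array([ 1.07299424e+00,  5.33002096e-02,  1.61417083e+00,  5.90702067e-06,
        1.47601083e+00, -1.19022803e-01]), 'joint_vel': array([ 0.0006275 , -0.00213811, -0.00368543,  0.00084739, -0.00058379,
        0.00049903]), 'joint_efforts': array([-3.69344934e-04, -3.94901490e+01, -3.71363461e+01, -1.87526775e-04,
        3.92199247e-03,  1.91570314e-05]), 'tool_pos': array([0.23086536, 0.58021016, 0.24417168]), 'tool_rot': array([-2.89534416e-04,  1.88259681e-01,  9.82118832e-01, -8.99148382e-04]), 'contact_force': array([-0.65539985, -0.14540294,  0.34584061]), 'ft_torque': array([ 0.01153226, -0.04681011, -0.0022405 ]), 'grasp_force': 0.0, 'gripper_width': 0.9975890808676552} 0.014
```

View pics/scene0.png

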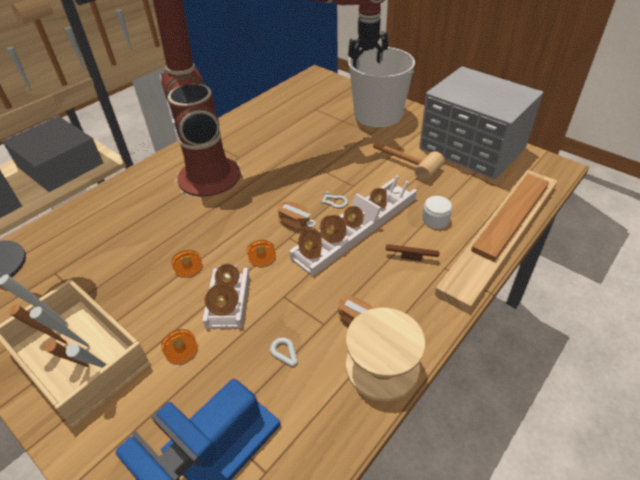

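View pics/top0.png

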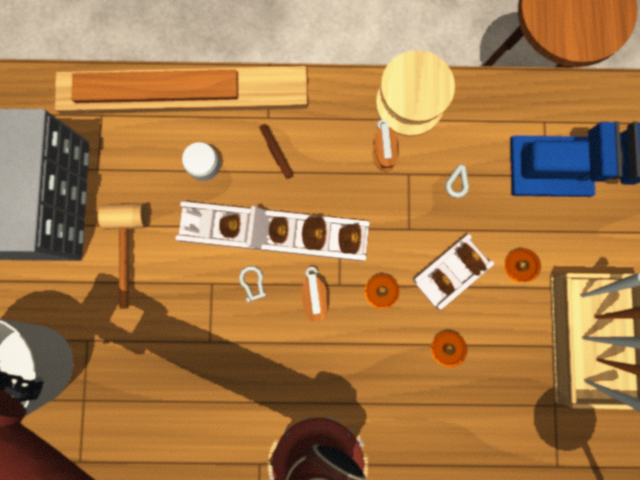

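Scene view: the rack's sheaves are at about (310,245), (333,229), (354,216), the partition at (366,208), bay 3 at (378,198) and free bay 4 at about (400,187). The stand's spares are at (229,275) and (221,299). The orange rings are decoys. I'll enlarge both views.

```bash
python3 - <<'E'
import cv2,numpy as np
s=cv2.imread("pics/scene0.png");t=cv2.imread("pics/top0.png")
def up(i,x,y,w,h,k): return cv2.resize(i[y:y+h,x:x+w],None,fx=k,fy=k,interpolation=cv2.INTER_CUBIC)
cv2.imwrite("pics/c1.png",up(s,285,172,133,100,6))
cv2.imwrite("pics/c2.png",np.vstack([up(t,172,195,200,70,4),np.hstack([up(t,408,228,100,80,4),up(s,190,250,100,80,4)])]))
E
```

```text
(no output)
```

View pics/c1.png

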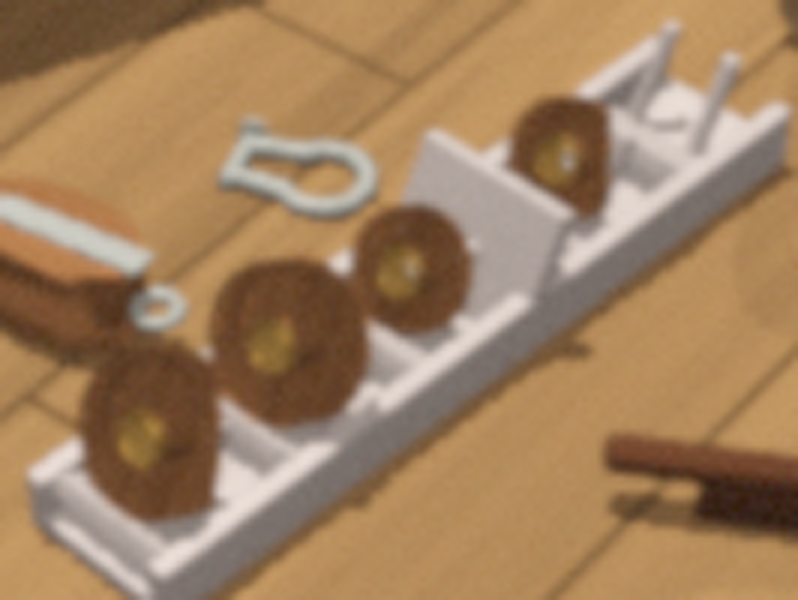

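View pics/c2.png

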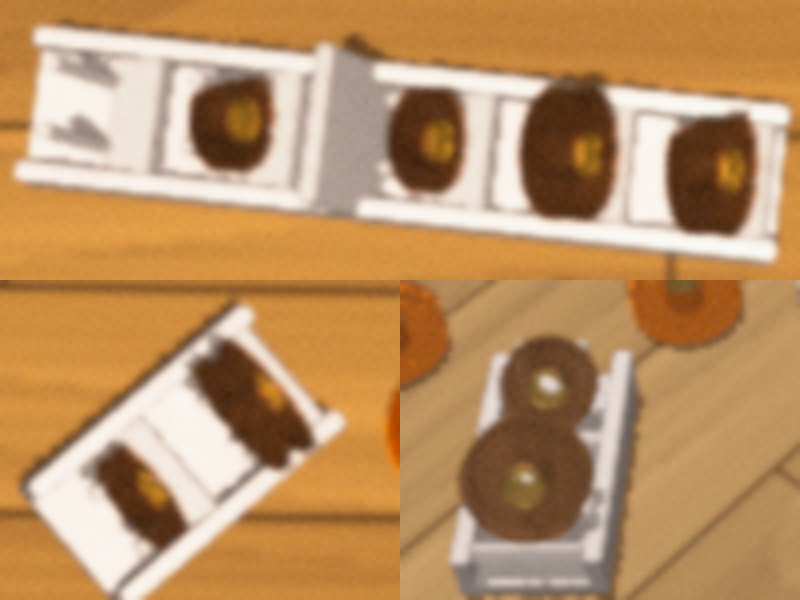

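The chipped one is the large sheave in bay 0 (scene (308,245)): its right side is cut flat. Bays 1 (large) and 2 (small) are whole. In the stand, the large sound spare is the near one, at scene (221,301) / top (475,256). It is brown, not orange, and whole. Next I'll fit the rack and stand poses.

```bash
cat > h.py <<'E'
import numpy as np
from scipy.optimize import least_squares
from scipy.spatial.transform import Rotation as Ro
from plant import manip, imaging
A=np.radians(28)
AX=np.array([0,np.cos(A),-np.sin(A)]); UP=np.array([0,np.sin(A),np.cos(A)])
def proj(c,X):
    q=c["R"]@X+c["t"]; return np.array([c["fx"]*q[0]/q[2]+c["cx"],c["fy"]*q[1]/q[2]+c["cy"]])
def W(p,L): # local (m) -> world; p=x,y,yaw
    return Ro.from_euler('z',p[2]).apply(L)+np.r_[p[:2],0]
E
cat > fit.py <<'E'
from h import *
T=imaging.grab_frame("top");S=imaging.grab_frame("scene")
r=36
f=12.25;g=8
def br(y,h,t): return lambda p:(np.array([0,y(p),.021+h])-AX*t)
def k(*v): return lambda p:np.array(v)/1000
y0=lambda i:(lambda p:p[3]+.084*i); y3=lambda p:p[4]
rack=[(T,k(47,228,r),180.75,202),(T,k(47,-228,r),369.5,220.8),
(S,k(-47,-228,r),290,250.3),(S,k(47,-228,r),310.8,267.8),(S,k(47,228,r),415.8,189.5)]
for i,h,t,a,b in((0,.0411,.0123,(355.6,237.4),(308.6,245.2)),(1,.0411,.0123,(319.4,233.6),(329.9,229.4)),(2,.032,.008,(281.9,230.4),(351.9,217.2))):
    rack+=[(T,br(y0(i),h,t),*a),(S,br(y0(i),h,t),*b)]
rack+=[(T,br(y3,.032,.008),232.6,224.9),(S,br(y3,.032,.008),378.2,198.2)]
stand=[(T,k(47,-86,r),468,234.3),(T,k(-47,-86,r),494,261.8),(T,k(47,86,r),414.3,280),(T,k(-47,86,r),438,306.8),
(S,k(-47,-86,r),205.5,316),(S,k(47,-86,r),241,317.5),(S,k(-47,86,r),215,268.8),(S,k(47,86,r),247.5,268),
(T,br(y0(0),.0411,.0123),475.5,256),(S,br(y0(0),.0411,.0123),221,301),(T,br(y0(1),.032,.008),446.3,280.5),(S,br(y0(1),.032,.008),226.8,276)]
for n,o,x0 in(("rack",rack,[.45,.1,-.1,-.19,.09]),("stand",stand,[.4,-.3,.7,-.04,0])):
    fn=lambda p:np.concatenate([proj(c,W(p,l(p)))-[u,v] for c,l,u,v in o])
    s=least_squares(fn,x0,loss="soft_l1"); p=s.x
    print(n,np.round(p,4)); print(np.round(fn(p).reshape(-1,2),1).tolist())
E
python3 fit.py
```

```text
rack [ 0.5474  0.1138 -0.089  -0.1844  0.1008]
[[-0.3, -0.9], [0.1, -0.3], [-2.0, 0.0], [0.4, 0.1], [0.0, -0.3], [-0.5, -0.8], [-1.1, -0.5], [-0.2, -0.6], [-0.7, -0.3], [0.1, -0.6], [-1.4, -0.5], [-0.2, -0.2], [-1.4, -0.5]]
stand [ 0.4558 -0.317   0.7079 -0.0429  0.    ]
[[-0.6, -1.5], [-0.4, 1.0], [-1.1, -1.2], [1.4, 2.7], [-3.4, 3.8], [-0.7, 1.4], [-2.0, -1.6], [0.1, -1.7], [-1.2, -1.0], [-0.2, -0.1], [-1.4, -1.0], [-0.4, 0.5]]
```

```bash
cat >> h.py <<'E'
RACK=[.5474,.1138,-.089]; STAND=[.4558,-.317,.7079]
def target(p,ly,up,flip=0,h=.0411,dx=0,dax=0):
    """TCP pose: 'up' m beyond the sheave centre along its plane, in bay at local y"""
    s=-1 if flip else 1
    P=W(p,np.array([dx,ly,.021+h])+UP*up+AX*dax)
    y=Ro.from_euler('z',p[2]).apply(AX*s); z=Ro.from_euler('z',p[2]).apply(-UP)
    return P,Ro.from_matrix(np.c_[np.cross(y,z),y,z])
def now():
    s=manip.state(); q=s["tool_rot"]; return s["tool_pos"],Ro.from_quat(np.r_[q[1:],q[0]])
def plan(a,b,n=None):
    P,R=a;Q,E=b; r=(R.inv()*E).as_rotvec()
    N=n or 0
    while 1:
        N=N or 1
        M=np.zeros((3,3));K=R
        for i in range(N): M+=K.as_matrix();K=K*Ro.from_rotvec(r/N)
        d=np.linalg.solve(M,Q-P)*1000; t=np.degrees(r/N)
        if n or (np.abs(d).max()<40 and np.linalg.norm(d)<41.5 and np.linalg.norm(t)<7.1): break
        N+=1
    print(N,"rows of",np.round(d,1).tolist(),np.round(t,2).tolist()); return b
E
python3 - <<'E'
from h import *
a=now(); a=(a[0]+[0,0,.06],a[1])
b=plan(a,target(RACK,-.1846,.15)); print(b[0]); c=plan(b,target(RACK,-.1846,.03)); print(c[0])
print(W(RACK,np.array([0,-.1846,.0621])),W(RACK,np.array([0,.1846,.0621])))
E
```

```text
17 rows of [-25.6, -26.9, 13.3] [1.63, -0.24, -0.96]
[5.37251456e-01 7.26429837e-05 1.94542139e-01]
3 rows of [-0.0, 0.0, 40.0] [0.0, 0.0, 0.0]
[ 0.53224412 -0.05604097  0.08858843]
[ 0.53099228 -0.07006937  0.0621    ] [0.56380772 0.29766937 0.0621    ]
```

play_rows(
  commands=[
    [0,0,-30,0,0,0],
    [0,0,-30,0,0,0],
    [-25.6,-26.9,13.3,1.63,-0.24,-0.96],
    [-25.6,-26.9,13.3,1.63,-0.24,-0.96],
    [-25.6,-26.9,13.3,1.63,-0.24,-0.96],
  ],
  hand=50,
)

```text
time: 0.62
tool_pos: [0.2744, 0.4762, 0.2684]
tool_rot: [-0.002, 0.162, 0.986, -0.043]
contact_force: [0.4, 0.5, -0.2]
gripper_width: 0.585
grasp_force: 0.0
```

play_rows(
  commands=[
    [-25.6,-26.9,13.3,1.63,-0.24,-0.96],
    [-25.6,-26.9,13.3,1.63,-0.24,-0.96],
    [-25.6,-26.9,13.3,1.63,-0.24,-0.96],
    [-25.6,-26.9,13.3,1.63,-0.24,-0.96],
    [-25.6,-26.9,13.3,1.63,-0.24,-0.96],
  ],
)

```text
time: 1.03
tool_pos: [0.3562, 0.3015, 0.2226]
tool_rot: [-0.005, 0.12, 0.986, -0.115]
contact_force: [0.7, 0.5, 0.7]
gripper_width: 0.587
grasp_force: 0.0
```

play_rows(
  commands=[
    [-25.6,-26.9,13.3,1.63,-0.24,-0.96],
    [-25.6,-26.9,13.3,1.63,-0.24,-0.96],
    [-25.6,-26.9,13.3,1.63,-0.24,-0.96],
    [-25.6,-26.9,13.3,1.63,-0.24,-0.96],
    [-25.6,-26.9,13.3,1.63,-0.24,-0.96],
  ],
)

```text
time: 1.45
tool_pos: [0.4516, 0.1305, 0.1993]
tool_rot: [-0.008, 0.077, 0.979, -0.186]
contact_force: [0.6, 0.6, 0.1]
gripper_width: 0.583
grasp_force: 0.0
```

play_rows(
  commands=[
    [-25.6,-26.9,13.3,1.63,-0.24,-0.96],
    [-25.6,-26.9,13.3,1.63,-0.24,-0.96],
    [-25.6,-26.9,13.3,1.63,-0.24,-0.96],
    [-25.6,-26.9,13.3,1.63,-0.24,-0.96],
    [0,0,0,0,0,0],
  ],
)

```text
time: 1.87
tool_pos: [0.5392, -0.004, 0.1951]
tool_rot: [-0.011, 0.045, 0.969, -0.242]
contact_force: [0.2, -0.8, 0.4]
gripper_width: 0.583
grasp_force: 0.0
```

```bash
python3 - <<'E'
from h import *
import cv2
a=now(); print(a[0],manip.state()["time"]); plan(a,target(RACK,-.1846,.15),1); plan(a,target(RACK,-.1846,.06),3)
s=imaging.grab_frame("scene")["image"][150:290,255:435,::-1];t=imaging.grab_frame("top")["image"][180:280,260:400,::-1]
s=cv2.resize(s,None,fx=3.2,fy=3.2,interpolation=2);t=cv2.resize(t,None,fx=2.5,fy=2.5,interpolation=2)
o=np.zeros((600,800,3),np.uint8);o[:s.shape[0],:s.shape[1]]=s
o=np.vstack([o[:448],np.zeros((0,800,3),np.uint8)]);cv2.imwrite("pics/d1.png",s);cv2.imwrite("pics/d1t.png",t)
E
```

```text
[ 0.53915069 -0.00399877  0.19513255] 1.8667
1 rows of [2.3, 3.7, -1.3] [-0.06, -0.04, -0.16]
3 rows of [0.7, 1.3, 29.6] [-0.02, -0.01, -0.05]
```

View pics/d1.png

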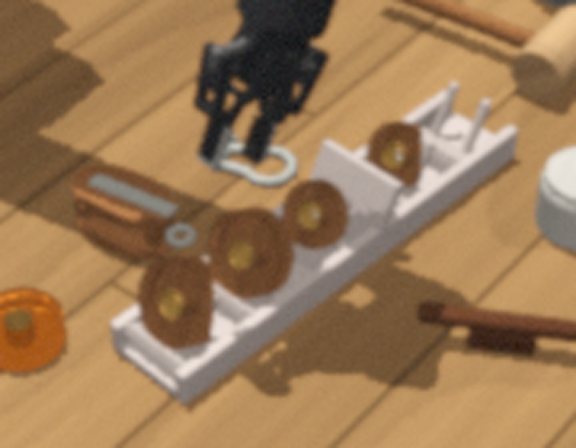

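The tool stands above bay 0, its tips at about scene (321,199) and (336,198), with the chipped sheave at (309,244). I'll lower it to just above the rim and check closely.

play_rows(
  commands=[
    [0.7,1.3,29.6,0,0,0],
    [0.7,1.3,29.6,0,0,0],
    [0.7,1.3,29.6,0,0,-0.15],
    [0,0,0,0,0,0],
  ],
)

```text
time: 2.3
tool_pos: [0.5269, -0.0375, 0.1091]
tool_rot: [-0.016, 0.041, 0.97, -0.241]
contact_force: [-1.3, 0.1, -0.6]
gripper_width: 0.583
grasp_force: 0.0
```

```bash
python3 - <<'E'
from h import *
import cv2
a=now(); print(a[0],manip.state()["time"]); plan(a,target(RACK,-.1846,.06),1); plan(a,target(RACK,-.1846,.03),1)
o=[]
for n,x,y in(("scene",285,200),("top",320,195)):
    f=imaging.grab_frame(n); print(n,proj(f,a[0]+a[1].apply([0,0,.014])),proj(f,W(RACK,np.array([0,-.1846,.0621])+UP*.04)))
    o.append(cv2.resize(f["image"][y:y+75,x:x+65,::-1],None,fx=6,fy=6,interpolation=2))
cv2.imwrite("pics/d2.png",np.hstack(o))
E
```

```text
[ 0.52688735 -0.03753435  0.10910326] 2.3
1 rows of [-6.9, -6.3, -3.5] [0.08, -0.53, 0.44]
1 rows of [-7.2, -6.3, 26.5] [0.08, -0.53, 0.44]
scene [314.75658708 229.16452437] [314.78569782 231.49233071]
top [339.88917937 236.41200901] [343.14453818 233.58636283]
```

View pics/d2.png

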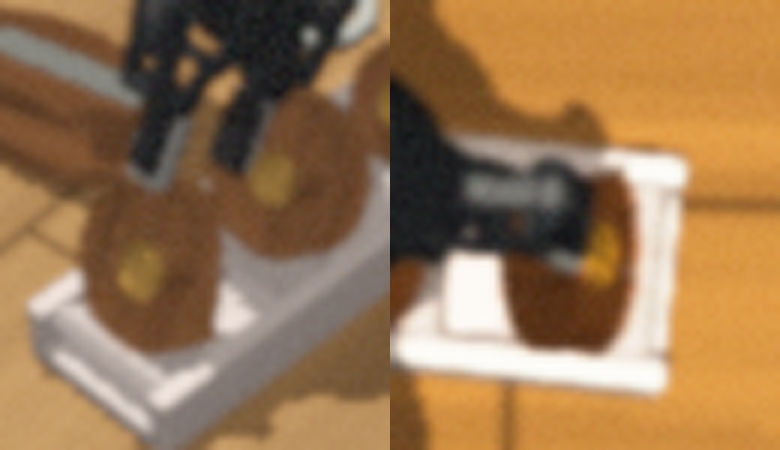

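The tips are just above the rim and off by a few mm, because the earlier reading was taken before the arm settled. I'll re-read the settled state.

play_rows(
  commands=[
    [0,0,0,0,0,0],
  ],
)

```text
time: 2.48
tool_pos: [0.5328, -0.0365, 0.1169]
tool_rot: [-0.009, 0.041, 0.97, -0.241]
contact_force: [0.4, -0.0, 0.6]
gripper_width: 0.586
grasp_force: 0.0
```

```bash
python3 - <<'E'
from h import *
a=now(); print(a[0],manip.state()["time"]); plan(a,target(RACK,-.1846,.06),1)
E
```

```text
[ 0.53275879 -0.0365144   0.1168936 ] 2.4833
1 rows of [-1.2, -3.9, 4.1] [0.11, 0.21, 0.18]
```

play_rows(
  commands=[
    [-1.2,-3.9,4,0.1,0.2,0.2],
    [0,0,15,0,0,0],
    [0,0,0,0,0,0],
    [0,0,0,0,0,0],
    [0,0,0,0,0,0],
  ],
)

```text
time: 2.9
tool_pos: [0.5326, -0.0497, 0.1013]
tool_rot: [-0.011, 0.044, 0.969, -0.242]
contact_force: [0.2, -0.1, -0.6]
gripper_width: 0.588
grasp_force: 0.0
```

```bash
python3 - <<'E'
from h import *
a=now(); print(a[0],manip.state()["time"]); plan(a,target(RACK,-.1846,.03),1)
E
```

```text
[ 0.53259176 -0.049683    0.10132387] 2.9
1 rows of [-0.2, 0.4, 14.2] [-0.01, -0.07, -0.05]
```

play_rows(
  commands=[
    [0,0,14,0,0,0],
    [0,0,0,0,0,0],
    [0,0,0,0,0,0],
  ],
)

```text
time: 3.15
tool_pos: [0.5311, -0.0563, 0.0879]
tool_rot: [-0.012, 0.044, 0.969, -0.242]
contact_force: [-0.7, 0.7, 0.3]
gripper_width: 0.588
grasp_force: 0.0
```

play_rows(
  commands=[
    [0,0,0,0,0,0],
    [0,0,0,0,0,0],
    [0,0,0,0,0,0],
    [0,0,0,0,0,0],
    [0,0,0,0,0,0],
  ],
  hand=10,
)

```text
time: 3.57
tool_pos: [0.5319, -0.0561, 0.0886]
tool_rot: [-0.011, 0.044, 0.969, -0.242]
contact_force: [-0.6, 3.0, 4.4]
gripper_width: 0.273
grasp_force: 59.4
```

```bash
python3 - <<'E'
from h import *
a=now(); s=manip.state();print(a[0],s["time"],s["ft_torque"],s["contact_force"]); plan(a,target(RACK,-.1846,.03),1)
E
```

```text
[ 0.53186158 -0.05611332  0.08864375] 3.5667 [ 0.36646224  0.07352981 -0.11001872] [-0.63917513  2.96503827  4.39170877]
1 rows of [-0.4, 0.1, -0.0] [0.01, -0.08, -0.04]
```

play_rows(
  commands=[
    [0,-1,-20,0,0,0],
    [0,0,-40,0,0,0],
    [0,0,-40,0,0,0],
    [0,0,-20,0,0,0],
    [0,32.6,-17.3,0,0,0],
  ],
)

```text
time: 3.98
tool_pos: [0.5423, 0.034, 0.2001]
tool_rot: [-0.008, 0.046, 0.969, -0.242]
contact_force: [1.4, 0.9, -1.5]
gripper_width: 0.27
grasp_force: 59.5
```

play_rows(
  commands=[
    [0,32.6,-17.3,0,0,0],
    [0,32.6,-17.3,0,0,0],
    [0,32.6,-17.3,0,0,0],
    [0,32.6,-17.3,0,0,0],
    [0,32.6,-17.3,0,0,0],
  ],
)

```text
time: 4.4
tool_pos: [0.556, 0.2209, 0.193]
tool_rot: [-0.013, 0.043, 0.969, -0.242]
contact_force: [0.3, -0.4, -2.5]
gripper_width: 0.272
grasp_force: 59.5
```

play_rows(
  commands=[
    [0,32.6,-17.3,0,0,0],
    [0,32.6,-17.3,0,0,0],
    [0,32.6,-17.3,0,0,0],
    [0,29.6,-17.3,0,0,0],
    [0,0,0,0,0,0],
  ],
)

```text
time: 4.82
tool_pos: [0.569, 0.369, 0.1933]
tool_rot: [-0.012, 0.041, 0.97, -0.241]
contact_force: [0.1, -0.8, -2.2]
gripper_width: 0.278
grasp_force: 59.8
```

play_rows(
  commands=[
    [0,0,0,0,0,0],
    [0,0,0,0,0,0],
    [0,0,0,0,0,0],
  ],
)

```text
time: 5.07
tool_pos: [0.5695, 0.3625, 0.1947]
tool_rot: [-0.013, 0.044, 0.969, -0.242]
contact_force: [-0.7, 0.9, -1.6]
gripper_width: 0.273
grasp_force: 59.8
```

```bash
python3 - <<'E'
from h import *
import cv2
a=now(); s=manip.state();print(a[0],s["time"],s["ft_torque"],s["contact_force"],s["gripper_width"]); plan(a,target(RACK,.1846,.15,dax=-.003),1);plan(a,target(RACK,.1846,.05,dax=-.003),3)
S=imaging.grab_frame("scene")["image"][120:240,320:480,::-1];T=imaging.grab_frame("top")["image"][170:260,150:270,::-1]
cv2.imwrite("pics/e1.png",np.hstack([cv2.resize(S,(480,360),interpolation=2),cv2.resize(T,(320,240),interpolation=2,).repeat(1,0) if 0 else cv2.copyMakeBorder(cv2.resize(T,(320,240),interpolation=2),0,120,0,0,0)]))
E
```

```text
[0.56951346 0.36248494 0.19468016] 5.0667 [ 0.35736478 -0.03196277 -0.04399874] [-0.71912707  0.94534087 -1.62351595] 0.27259623263522514
1 rows of [-0.1, 1.8, -2.4] [-0.07, -0.22, -0.05]
3 rows of [-0.1, 0.6, 32.5] [-0.02, -0.07, -0.02]
```

View pics/e1.png

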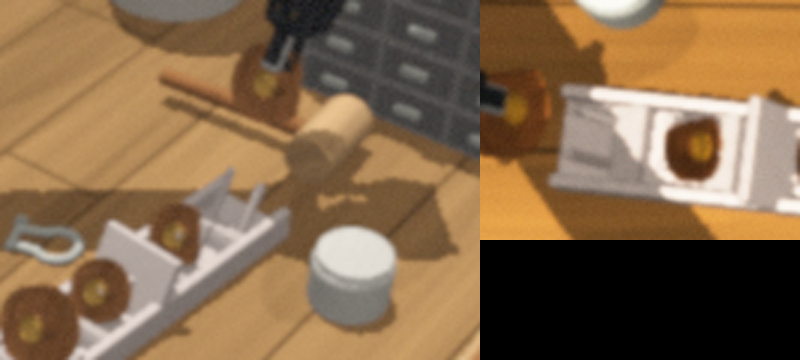

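The sheave is held upright (scene crop (268,85)) and bay 4 is free. I'll descend.

play_rows(
  commands=[
    [0,0.6,32,0,0,0],
    [0,0.6,32,0,0,0],
    [0,0.6,32,0,0,0],
    [0,0,0,0,0,0],
    [0,0,0,0,0,0],
  ],
)

```text
time: 5.58
tool_pos: [0.5643, 0.3185, 0.108]
tool_rot: [-0.014, 0.044, 0.969, -0.243]
contact_force: [0.8, 0.6, -1.9]
gripper_width: 0.273
grasp_force: 59.7
```

play_rows(
  commands=[
    [0,0,0,0,0,0],
    [0,0,6,0,0,0],
    [0,0,6,0,0,0],
    [0,0,3,0,0,0],
    [0,0,0,0,0,0],
  ],
)

```text
time: 6.0
tool_pos: [0.5646, 0.3132, 0.0961]
tool_rot: [-0.012, 0.044, 0.969, -0.242]
contact_force: [-0.2, -0.1, -2.1]
gripper_width: 0.273
grasp_force: 59.8
```

play_rows(
  commands=[
    [0,0,0,0,0,0],
    [0,0,0,0,0,0],
  ],
)

```text
time: 6.17
tool_pos: [0.5649, 0.3135, 0.0966]
tool_rot: [-0.012, 0.044, 0.969, -0.242]
contact_force: [-0.2, -0.4, -1.6]
gripper_width: 0.275
grasp_force: 59.8
```

```bash
python3 - <<'E'
from h import *
a=now(); s=manip.state();print(a[0],s["time"],s["ft_torque"],s["contact_force"],s["gripper_width"]); plan(a,target(RACK,.1846,.03),1)
E
```

```text
[0.56492526 0.31353651 0.09660876] 6.1667 [ 0.39175602 -0.07019939  0.03537168] [-0.16044569 -0.40074527 -1.64584407] 0.2745804723000368
1 rows of [-0.3, 2.2, 7.9] [-0.0, -0.13, -0.01]
```

Not yet touching. I'll lower 7 mm, then slide to the dowels in small steps while watching the force.

play_rows(
  commands=[
    [0,0,4,0,0,0],
    [0,0,3,0,0,0],
    [0,0,0,0,0,0],
    [0,0,0,0,0,0],
    [0,0,0,0,0,0],
  ],
)

```text
time: 6.58
tool_pos: [0.5645, 0.31, 0.0901]
tool_rot: [-0.012, 0.044, 0.969, -0.242]
contact_force: [0.6, 0.3, -1.1]
gripper_width: 0.273
grasp_force: 59.8
```

play_rows(
  commands=[
    [0,2,0,0,0,0],
    [0,0,0,0,0,0],
    [0,0,0,0,0,0],
    [0,0,0,0,0,0],
  ],
)

```text
time: 6.92
tool_pos: [0.5648, 0.3118, 0.0895]
tool_rot: [-0.012, 0.044, 0.969, -0.242]
contact_force: [0.2, -0.8, -0.9]
gripper_width: 0.273
grasp_force: 59.8
```

play_rows(
  commands=[
    [0,0,1,0,0,0],
    [0,0,0,0,0,0],
    [0,0,0,0,0,0],
  ],
)

```text
time: 7.17
tool_pos: [0.5647, 0.3113, 0.0884]
tool_rot: [-0.012, 0.044, 0.969, -0.242]
contact_force: [0.3, -0.9, -1.4]
gripper_width: 0.275
grasp_force: 59.8
```

```bash
python3 - <<'E'
from h import *
a=now(); s=manip.state();print(a[0],s["time"],s["ft_torque"],s["contact_force"],s["gripper_width"]); plan(a,target(RACK,.1846,.03),1)
E
```

```text
[0.56471351 0.31129592 0.08842765] 7.1667 [ 0.15722723 -0.05175425  0.05733365] [ 0.30485488 -0.87439947 -1.42652166] 0.27481720160540857
1 rows of [-0.3, 0.3, -0.3] [-0.01, -0.15, -0.02]
```

play_rows(
  commands=[
    [0,0,1,0,0,0],
    [0,0,0,0,0,0],
    [0,0,0,0,0,0],
    [0,0,0,0,0,0],
  ],
)

```text
time: 7.5
tool_pos: [0.5648, 0.3112, 0.0883]
tool_rot: [-0.012, 0.044, 0.969, -0.242]
contact_force: [-0.5, 2.0, 3.4]
gripper_width: 0.273
grasp_force: 60.5
```

play_rows(
  commands=[
    [0,1,0,0,0,0],
    [0,0,0,0,0,0],
    [0,0,0,0,0,0],
    [0,0,0,0,0,0],
  ],
)

```text
time: 7.83
tool_pos: [0.5649, 0.3115, 0.0881]
tool_rot: [-0.012, 0.044, 0.969, -0.242]
contact_force: [-1.1, -0.7, 6.3]
gripper_width: 0.272
grasp_force: 60.5
```

```bash
python3 - <<'E'
from h import *
a=now(); s=manip.state();print(a[0],s["time"],s["ft_torque"],s["contact_force"],s["gripper_width"]); plan(a,target(RACK,.1846,.03),1)
E
```

```text
[0.56490484 0.31145652 0.08812056] 7.8333 [-0.50996683  0.36731436 -0.09179384] [-1.05702476 -0.71976398  6.25637494] 0.27207928904584283
1 rows of [-0.1, 0.0, -0.5] [-0.1, -0.13, -0.05]
```

It's seated on the floor and against the dowels. Releasing, then backing out.

play_rows(
  commands=[
    [0,0,0,0,0,0],
    [0,0,0,0,0,0],
    [0,0,0,0,0,0],
    [0,0,0,0,0,0],
    [0,0,0,0,0,0],
  ],
  hand=50,
)

```text
time: 8.25
tool_pos: [0.5645, 0.3117, 0.0866]
tool_rot: [-0.012, 0.044, 0.969, -0.242]
contact_force: [-0.0, -0.5, -0.1]
gripper_width: 0.586
grasp_force: 0.0
```

play_rows(
  commands=[
    [0,0,-15,0,0,0],
    [0,0,-30,0,0,0],
    [0,0,-40,0,0,0],
    [0,0,-35,0,0,0],
    [0,0,0,0,0,0],
  ],
)

```text
time: 8.67
tool_pos: [0.573, 0.3727, 0.2032]
tool_rot: [-0.006, 0.044, 0.97, -0.237]
contact_force: [0.5, 0.6, 0.7]
gripper_width: 0.584
grasp_force: 0.0
```

play_rows(
  commands=[
    [0,0,0,0,0,0],
    [0,0,0,0,0,0],
    [0,0,0,0,0,0],
  ],
)

```text
time: 8.92
tool_pos: [0.5692, 0.3673, 0.1914]
tool_rot: [-0.013, 0.043, 0.969, -0.243]
contact_force: [-0.4, -0.4, -1.5]
gripper_width: 0.585
grasp_force: 0.0
```

```bash
python3 - <<'E'
from h import *
import cv2
a=now(); s=manip.state();print(a[0],s["time"],s["joint_pos"])
print(W(STAND,np.array([0,-.0425,.0621])))
for fl in(0,1):
  b=target(STAND,-.0425,.15,fl); plan(a,b); print(b[0])
o=[]
for n,x,y in(("scene",370,140),("top",170,180)):
    f=imaging.grab_frame(n); print(n,proj(f,W(RACK,np.array([0,.1846,.0621])-AX*.0123)),proj(f,W(RACK,np.array([0,.1846,.0621])+UP*.04-AX*.0123)))
    o.append(cv2.resize(f["image"][y:y+75,x:x+65,::-1],None,fx=6,fy=6,interpolation=2))
cv2.imwrite("pics/e2.png",np.hstack(o))
E
```

```text
[0.56923286 0.36731773 0.19141538] 8.9167 [ 0.60435263  0.4215907   1.32599137 -0.3716541   1.71624581 -0.87104714]
[ 0.48343519 -0.34928848  0.0621    ]
17 rows of [18.9, -32.0, 16.9] [0.0, -1.28, -2.37]
[ 0.43764483 -0.29578781  0.19454214]
21 rows of [-32.7, -22.0, 7.7] [-1.31, -0.0, 6.54]
[ 0.43764483 -0.29578781  0.19454214]
scene [393.95285637 182.75276631] [398.69830778 170.95181986]
top [197.43514151 220.50833582] [185.72226577 217.11513156]
```

View pics/e2.png

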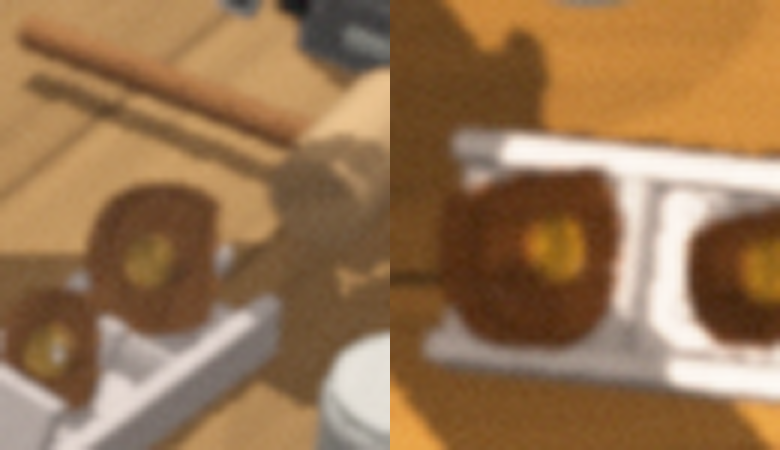

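The chipped sheave stands in bay 4: its bush is at scene (395,183), predicted (394,183), with the flat on the right. Now to the stand. I'll plan a straight path with a flipped tool to spare the last joint.

```bash
cat >> h.py <<'E'
def straight(a,b,n=0):
    (P,R),(Q,E)=a,b; r=(R.inv()*E).as_rotvec(); D=Q-P
    N=n or int(np.ceil(max(np.linalg.norm(D)/.038,np.degrees(np.linalg.norm(r))/6.9)))
    rows=[]
    for i in range(N): rows.append(np.round(np.r_[(R*Ro.from_rotvec(r*i/N)).inv().apply(D/N)*1000,np.degrees(r/N)],1).tolist())
    for i in range(0,N,5): print(rows[i:i+5])
E
python3 - <<'E'
from h import *
straight(now(),target(STAND,-.0425,.15,1))
E
```

```text
[[3.4, -28.3, 15.0, -1.3, 0.0, 6.5], [0.1, -28.8, 14.3, -1.3, 0.0, 6.5], [-3.2, -29.0, 13.6, -1.3, 0.0, 6.5], [-6.5, -28.7, 13.0, -1.3, 0.0, 6.5], [-9.7, -28.1, 12.3, -1.3, 0.0, 6.5]]
[[-12.9, -27.1, 11.7, -1.3, 0.0, 6.5], [-15.9, -25.7, 11.1, -1.3, 0.0, 6.5], [-18.7, -24.0, 10.5, -1.3, 0.0, 6.5], [-21.3, -21.9, 10.0, -1.3, 0.0, 6.5], [-23.7, -19.6, 9.5, -1.3, 0.0, 6.5]]
[[-25.8, -16.9, 9.1, -1.3, 0.0, 6.5], [-27.6, -14.1, 8.7, -1.3, 0.0, 6.5], [-29.0, -11.1, 8.4, -1.3, 0.0, 6.5], [-30.1, -7.9, 8.2, -1.3, 0.0, 6.5], [-30.8, -4.6, 8.1, -1.3, 0.0, 6.5]]
[[-31.1, -1.2, 8.0, -1.3, 0.0, 6.5], [-31.1, 2.1, 8.0, -1.3, 0.0, 6.5], [-30.7, 5.5, 8.1, -1.3, 0.0, 6.5], [-29.8, 8.7, 8.3, -1.3, 0.0, 6.5], [-28.7, 11.9, 8.5, -1.3, 0.0, 6.5]]
[[-27.1, 14.9, 8.8, -1.3, 0.0, 6.5]]
```

play_rows(
  commands=[
    [3.4,-28.3,15.0,-1.3,0.0,6.5],
    [0.1,-28.8,14.3,-1.3,0.0,6.5],
    [-3.2,-29.0,13.6,-1.3,0.0,6.5],
    [-6.5,-28.7,13.0,-1.3,0.0,6.5],
    [-9.7,-28.1,12.3,-1.3,0.0,6.5],
  ],
)

```text
time: 9.43
tool_pos: [0.5378, 0.208, 0.1921]
tool_rot: [0.058, 0.316, 0.929, -0.181]
contact_force: [0.6, 0.7, 0.5]
gripper_width: 0.582
grasp_force: 0.0
```

play_rows(
  commands=[
    [-12.9,-27.1,11.7,-1.3,0.0,6.5],
    [-15.9,-25.7,11.1,-1.3,0.0,6.5],
    [-18.7,-24.0,10.5,-1.3,0.0,6.5],
    [-21.3,-21.9,10.0,-1.3,0.0,6.5],
    [-23.7,-19.6,9.5,-1.3,0.0,6.5],
  ],
)

```text
time: 9.85
tool_pos: [0.5069, 0.0503, 0.1931]
tool_rot: [0.124, 0.56, 0.813, -0.105]
contact_force: [0.4, -0.2, -0.2]
gripper_width: 0.585
grasp_force: 0.0
```

play_rows(
  commands=[
    [-25.8,-16.9,9.1,-1.3,0.0,6.5],
    [-27.6,-14.1,8.7,-1.3,0.0,6.5],
    [-29.0,-11.1,8.4,-1.3,0.0,6.5],
    [-30.1,-7.9,8.2,-1.3,0.0,6.5],
    [-30.8,-4.6,8.1,-1.3,0.0,6.5],
  ],
)

```text
time: 10.27
tool_pos: [0.4765, -0.1074, 0.1942]
tool_rot: [0.179, 0.757, 0.628, -0.02]
contact_force: [0.6, 0.1, -0.4]
gripper_width: 0.588
grasp_force: 0.0
```

play_rows(
  commands=[
    [-31.1,-1.2,8.0,-1.3,0.0,6.5],
    [-31.1,2.1,8.0,-1.3,0.0,6.5],
    [-30.7,5.5,8.1,-1.3,0.0,6.5],
    [-29.8,8.7,8.3,-1.3,0.0,6.5],
    [-28.7,11.9,8.5,-1.3,0.0,6.5],
  ],
)

```text
time: 10.68
tool_pos: [0.4466, -0.2654, 0.1953]
tool_rot: [0.22, 0.891, 0.391, 0.066]
contact_force: [0.9, 0.3, 0.2]
gripper_width: 0.585
grasp_force: 0.0
```

play_rows(
  commands=[
    [-27.1,14.9,8.8,-1.3,0.0,6.5],
    [0,0,0,0,0,0],
    [0,0,0,0,0,0],
    [0,0,0,0,0,0],
    [0,0,0,0,0,0],
  ],
)

```text
time: 11.1
tool_pos: [0.4423, -0.2946, 0.196]
tool_rot: [0.225, 0.908, 0.343, 0.083]
contact_force: [-0.4, -0.2, 0.1]
gripper_width: 0.586
grasp_force: 0.0
```

```bash
python3 - <<'E'
from h import *
a=now();s=manip.state();print(a[0],s["time"],s["joint_pos"]);plan(a,target(STAND,-.0425,.15,1),1);plan(a,target(STAND,-.0425,.058,1),3)
straight(a,target(STAND,-.0425,.15,1),3)
E
```

```text
[ 0.4422799  -0.29464614  0.19598407] 11.1 [-0.68808057 -0.43399502  2.16879223 -0.09849587  0.9301844   0.20008819]
1 rows of [-4.2, -2.6, 0.3] [-0.22, -0.13, 0.8]
3 rows of [-1.5, -0.8, 30.8] [-0.07, -0.04, 0.27]
[[-1.4, -0.9, 0.1, -0.1, -0.0, 0.3], [-1.4, -0.9, 0.1, -0.1, -0.0, 0.3], [-1.4, -0.9, 0.1, -0.1, -0.0, 0.3]]
```

play_rows(
  commands=[
    [-1.5,-0.8,30.8,0,0,0.3],
    [-1.5,-0.8,30.8,0,0,0.3],
    [-1.5,-0.8,28,0,0,0.3],
    [0,0,0,0,0,0],
    [0,0,0,0,0,0],
  ],
)

```text
time: 11.52
tool_pos: [0.4644, -0.3269, 0.1141]
tool_rot: [0.223, 0.911, 0.336, 0.084]
contact_force: [-0.4, 0.1, 0.1]
gripper_width: 0.59
grasp_force: 0.0
```

play_rows(
  commands=[
    [0,0,0,0,0,0],
    [0,0,0,0,0,0],
  ],
)

```text
time: 11.68
tool_pos: [0.466, -0.3287, 0.1189]
tool_rot: [0.227, 0.91, 0.335, 0.086]
contact_force: [0.3, -0.5, -0.9]
gripper_width: 0.589
grasp_force: 0.0
```

```bash
python3 - <<'E'
from h import *
import cv2
a=now();s=manip.state();print(a[0],s["time"],s["contact_force"]);plan(a,target(STAND,-.0425,.05,1),1)
o=[]
for n,x,y in(("scene",190,255),("top",435,225)):
    f=imaging.grab_frame(n); print(n,*[proj(f,a[0]+a[1].apply([0,v,.014])) for v in(-.025,0,.025)])
    C=W(STAND,np.array([0,-.0425,.0621])-AX*.0123)
    print("bush",proj(f,C),"top rim",proj(f,W(STAND,np.array([0,-.0425,.0621])-AX*.0123+UP*.04)))
    o.append(cv2.resize(f["image"][y:y+75,x:x+65,::-1],None,fx=6,fy=6,interpolation=2))
cv2.imwrite("pics/f1.png",np.hstack(o))
E
```

```text
[ 0.46595483 -0.32868864  0.11891147] 11.6833 [ 0.33730958 -0.47469907 -0.85390483]
1 rows of [-0.2, -2.8, 12.8] [0.07, -0.17, -0.14]
scene [222.13275858 277.03070579] [220.00576683 280.82493211] [217.79221843 284.77356221]
bush [220.86328601 300.74492828] top rim [219.44238179 285.67747045]
top [460.07764006 268.92603762] [468.83577964 262.28497563] [477.74002584 255.53312491]
bush [474.1938483  255.16261383] top rim [472.59583788 258.92301258]
```

View pics/f1.png

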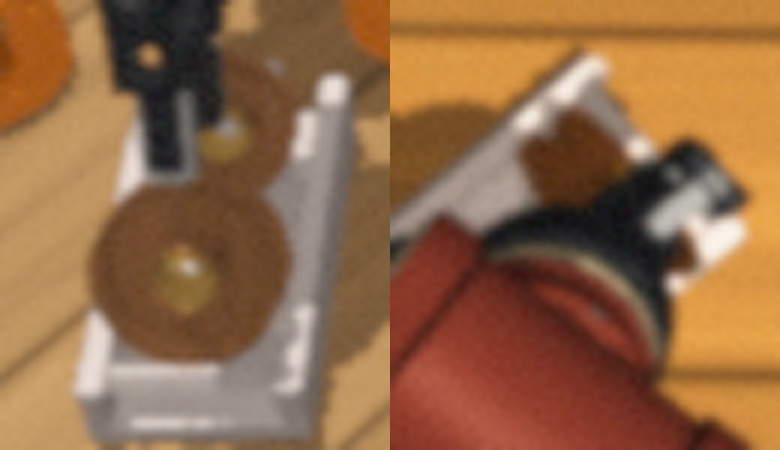

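The front fingertip at (218,284) matches the prediction, and the spare is whole with its bush at (221,302). Straddling it now.

play_rows(
  commands=[
    [-0.2,-2.8,3,0,-0.2,-0.1],
    [0,0,10,0,0,0],
    [0,0,0,0,0,0],
    [0,0,0,0,0,0],
    [0,0,0,0,0,0],
  ],
)

```text
time: 12.2
tool_pos: [0.467, -0.3316, 0.1039]
tool_rot: [0.226, 0.911, 0.335, 0.083]
contact_force: [0.2, 0.3, 0.8]
gripper_width: 0.585
grasp_force: 0.0
```

play_rows(
  commands=[
    [0,0,10,0,0,0],
    [0,0,9,0,0,0],
    [0,0,0,0,0,0],
    [0,0,0,0,0,0],
    [0,0,0,0,0,0],
  ],
)

```text
time: 12.62
tool_pos: [0.4727, -0.3383, 0.0868]
tool_rot: [0.226, 0.911, 0.335, 0.083]
contact_force: [-0.3, 0.8, 0.1]
gripper_width: 0.586
grasp_force: 0.0
```

```bash
python3 - <<'E'
from h import *
a=now();s=manip.state();print(a[0],s["time"],s["contact_force"]);plan(a,target(STAND,-.0425,.03,1),1)
E
```

```text
[ 0.47271345 -0.33831613  0.0867722 ] 12.6167 [-0.29608817  0.8059955   0.14839755]
1 rows of [1.0, 1.9, -1.0] [-0.15, 0.1, -0.1]
```

play_rows(
  commands=[
    [1,1.9,-1,0,0,0],
    [0,0,0,0,0,0],
    [0,0,0,0,0,0],
  ],
)

```text
time: 12.87
tool_pos: [0.4746, -0.3388, 0.0892]
tool_rot: [0.226, 0.911, 0.335, 0.083]
contact_force: [0.2, -0.4, -0.3]
gripper_width: 0.584
grasp_force: 0.0
```

play_rows(
  commands=[
    [0,0,0,0,0,0],
    [0,0,0,0,0,0],
    [0,0,0,0,0,0],
    [0,0,0,0,0,0],
    [0,0,0,0,0,0],
  ],
  hand=10,
)

```text
time: 13.28
tool_pos: [0.4743, -0.3385, 0.0888]
tool_rot: [0.226, 0.911, 0.335, 0.083]
contact_force: [-2.7, 2.3, 4.9]
gripper_width: 0.278
grasp_force: 58.8
```

play_rows(
  commands=[
    [0,0,0,0,0,0],
    [0,0,0,0,0,0],
  ],
)

```text
time: 13.45
tool_pos: [0.4743, -0.3386, 0.0888]
tool_rot: [0.226, 0.911, 0.335, 0.083]
contact_force: [-3.5, 2.9, 5.0]
gripper_width: 0.272
grasp_force: 59.0
```

```bash
python3 - <<'E'
from h import *
a=now();s=manip.state();print(a[0],s["time"],s["contact_force"],s["ft_torque"],s["gripper_width"]);plan(a,target(STAND,-.0425,.03,1),1)
b=(a[0]+a[1].apply([0,0,-.12]),a[1])
print("after lift 120 ->bay0");t=target(RACK,-.1846,.15,1,dax=-.003);print(b[0],t[0]);straight(b,t)
E
```

```text
[ 0.47434851 -0.33859373  0.0888397 ] 13.45 [-3.52720627  2.87632605  5.01392125] [ 0.41896185  0.41595868 -0.06334302] 0.27193922847709234
1 rows of [-0.1, -0.2, 0.2] [-0.14, 0.1, -0.1]
after lift 120 ->bay0
[ 0.43804196 -0.29586385  0.19493396] [ 0.53701602 -0.00256572  0.19595055]
[[29.5, -15.6, -8.4, -0.0, -2.4, 4.5], [27.8, -17.8, -9.6, -0.0, -2.4, 4.5], [25.9, -19.9, -10.7, -0.0, -2.4, 4.5], [23.8, -21.8, -11.7, -0.0, -2.4, 4.5], [21.6, -23.6, -12.7, -0.0, -2.4, 4.5]]
[[19.1, -25.2, -13.5, -0.0, -2.4, 4.5], [16.5, -26.6, -14.2, -0.0, -2.4, 4.5], [13.8, -27.8, -14.9, -0.0, -2.4, 4.5], [11.0, -28.7, -15.4, -0.0, -2.4, 4.5]]
```

play_rows(
  commands=[
    [0,1,-20,0,0,0],
    [0,0,-40,0,0,0],
    [0,0,-40,0,0,0],
    [0,0,-20,0,0,0],
    [0,0,0,0,0,0],
  ],
)

```text
time: 13.87
tool_pos: [0.4399, -0.2972, 0.2008]
tool_rot: [0.23, 0.91, 0.335, 0.085]
contact_force: [1.0, -0.2, -1.5]
gripper_width: 0.273
grasp_force: 63.1
```

play_rows(
  commands=[
    [29.5,-15.6,-8.4,0,-2.4,4.5],
    [27.8,-17.8,-9.6,0,-2.4,4.5],
    [25.9,-19.9,-10.7,0,-2.4,4.5],
    [23.8,-21.8,-11.7,0,-2.4,4.5],
    [21.6,-23.6,-12.7,0,-2.4,4.5],
  ],
)

```text
time: 14.28
tool_pos: [0.4805, -0.1539, 0.1926]
tool_rot: [0.235, 0.959, 0.156, 0.035]
contact_force: [-0.6, -1.0, -3.6]
gripper_width: 0.27
grasp_force: 62.9
```

play_rows(
  commands=[
    [19.1,-25.2,-13.5,0,-2.4,4.5],
    [16.5,-26.6,-14.2,0,-2.4,4.5],
    [13.8,-27.8,-14.9,0,-2.4,4.5],
    [11.0,-28.7,-15.4,0,-2.4,4.5],
    [0,0,0,0,0,0],
  ],
)

```text
time: 14.7
tool_pos: [0.519, -0.0176, 0.1927]
tool_rot: [0.237, 0.971, -0.012, -0.008]
contact_force: [-0.7, -0.1, -2.0]
gripper_width: 0.271
grasp_force: 63.0
```

play_rows(
  commands=[
    [0,0,0,0,0,0],
    [0,0,0,0,0,0],
    [0,0,0,0,0,0],
    [0,0,0,0,0,0],
  ],
)

```text
time: 15.03
tool_pos: [0.5167, -0.0235, 0.1955]
tool_rot: [0.239, 0.971, -0.015, -0.007]
contact_force: [-0.5, 0.1, -0.8]
gripper_width: 0.271
grasp_force: 63.0
```

```bash
python3 - <<'E'
from h import *
import cv2
a=now();s=manip.state();print(a[0],s["time"],s["contact_force"],s["ft_torque"],s["gripper_width"],s["joint_pos"]);plan(a,target(RACK,-.1846,.15,1,dax=-.003),1);plan(a,target(RACK,-.1846,.047,1,dax=-.003),3)
o=[]
for n,x,y in(("scene",285,165),("top",290,185)):
    f=imaging.grab_frame(n)
    print(n,"bush front",proj(f,a[0]+a[1].apply([0,.0123,.03])),"rim x+-40",*[proj(f,a[0]+a[1].apply([v,.0123,.03])) for v in(.04,-.04)])
    o.append(cv2.resize(f["image"][y:y+100,x:x+80,::-1],None,fx=4.5,fy=4.5,interpolation=2))
cv2.imwrite("pics/g1.png",np.hstack(o))
E
```

```text
[ 0.51666049 -0.02349307  0.19554708] 15.0333 [-0.46309052  0.05961374 -0.77023884] [ 0.31604334 -0.01626473 -0.01915309] 0.2707187765671736 [ 0.04836909 -0.10775025  1.90674894 -0.48679001  1.41252604  1.7448913 ]
1 rows of [19.7, -18.9, -10.5] [-0.34, -1.14, 3.08]
3 rows of [6.0, -6.3, 30.8] [-0.11, -0.38, 1.03]
scene bush front [309.48638431 207.04861322] rim x+-40 [320.75563861 213.7949469 ] [298.54812909 200.50043198]
top bush front [343.44155958 236.41845045] rim x+-40 [344.18470399 217.87127662] [342.69186111 255.12919883]
```

View pics/g1.png

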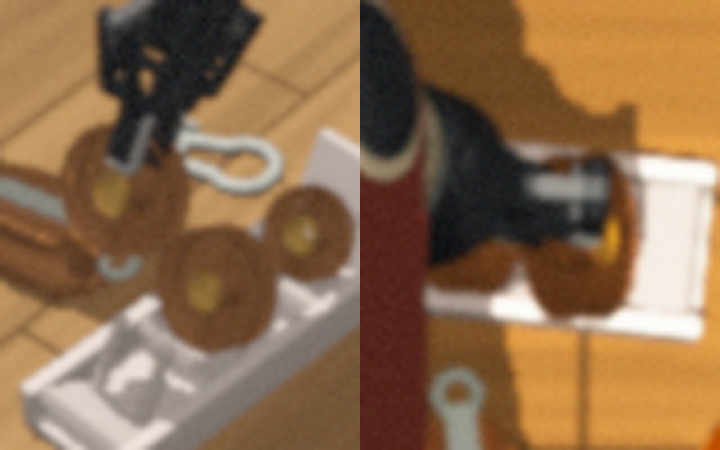

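The spare is held centred: its bush is at (309.4,207.2), predicted (309.5,207.0). One row fell short, so I'll correct above the bay.

play_rows(
  commands=[
    [9.9,-9.4,-5.2,-0.2,-0.6,1.5],
    [9.9,-9.4,-5.2,-0.2,-0.6,1.5],
    [0,0,0,0,0,0],
    [0,0,0,0,0,0],
    [0,0,0,0,0,0],
  ],
)

```text
time: 15.55
tool_pos: [0.5376, -0.0024, 0.1965]
tool_rot: [0.242, 0.969, -0.042, -0.011]
contact_force: [-0.2, -0.9, -2.1]
gripper_width: 0.274
grasp_force: 63.1
```

```bash
python3 - <<'E'
from h import *
a=now();print(a[0]);plan(a,target(RACK,-.1846,.15,1,dax=-.003),1);plan(a,target(RACK,-.1846,.047,1,dax=-.003),3)
E
```

```text
[ 0.53760248 -0.00241985  0.19654187]
1 rows of [-0.6, -0.1, 0.6] [0.07, 0.01, 0.13]
3 rows of [-0.2, -0.1, 34.5] [0.02, 0.0, 0.04]
```

play_rows(
  commands=[
    [-0.3,0,34,0,0,0],
    [-0.3,0,34,0,0,0.1],
    [0,0,30,0,0,0],
    [0,0,0,0,0,0],
    [0,0,0,0,0,0],
  ],
)

```text
time: 15.97
tool_pos: [0.5314, -0.0486, 0.1085]
tool_rot: [0.242, 0.969, -0.043, -0.013]
contact_force: [0.7, 0.6, -1.3]
gripper_width: 0.272
grasp_force: 62.9
```

play_rows(
  commands=[
    [0,0,0,0,0,0],
    [0,0,0,0,0,0],
    [0,0,6,0,0,0],
    [0,0,5,0,0,0],
    [0,0,0,0,0,0],
  ],
)

```text
time: 16.38
tool_pos: [0.5327, -0.0529, 0.1]
tool_rot: [0.242, 0.969, -0.043, -0.011]
contact_force: [-0.6, 0.8, -2.9]
gripper_width: 0.276
grasp_force: 63.0
```

play_rows(
  commands=[
    [0,0,0,0,0,0],
    [0,0,0,0,0,0],
    [0,0,0,0,0,0],
  ],
)

```text
time: 16.63
tool_pos: [0.533, -0.0528, 0.1005]
tool_rot: [0.242, 0.969, -0.043, -0.011]
contact_force: [0.0, 0.0, -1.7]
gripper_width: 0.277
grasp_force: 63.0
```

```bash
python3 - <<'E'
from h import *
a=now();s=manip.state();print(a[0],s["contact_force"],s["ft_torque"]);plan(a,target(RACK,-.1846,.03,1),1)
E
```

```text
[ 0.53304983 -0.05277704  0.10049235] [ 0.00573902  0.01133067 -1.66635659] [ 0.36557164 -0.06769783 -0.00888229]
1 rows of [-0.5, -2.7, 12.1] [0.05, -0.03, 0.03]
```

play_rows(
  commands=[
    [0,0,6,0,0,0],
    [0,0,5,0,0,0],
    [0,0,0,0,0,0],
    [0,0,0,0,0,0],
    [0,0,0,0,0,0],
  ],
)

```text
time: 17.05
tool_pos: [0.5329, -0.058, 0.091]
tool_rot: [0.242, 0.969, -0.043, -0.01]
contact_force: [1.0, 1.7, 2.2]
gripper_width: 0.274
grasp_force: 63.5
```

play_rows(
  commands=[
    [0,-2,0,0,0,0],
    [0,0,0,0,0,0],
    [0,0,0,0,0,0],
    [0,0,0,0,0,0],
  ],
)

```text
time: 17.38
tool_pos: [0.533, -0.0566, 0.0902]
tool_rot: [0.243, 0.969, -0.043, -0.01]
contact_force: [1.4, -0.1, 4.2]
gripper_width: 0.273
grasp_force: 63.7
```

play_rows(
  commands=[
    [0,0,1,0,0,0],
    [0,0,0,0,0,0],
    [0,0,0,0,0,0],
    [0,0,0,0,0,0],
  ],
)

```text
time: 17.72
tool_pos: [0.5332, -0.0566, 0.0902]
tool_rot: [0.242, 0.969, -0.043, -0.01]
contact_force: [-1.5, 3.7, 7.5]
gripper_width: 0.272
grasp_force: 64.6
```

```bash
python3 - <<'E'
from h import *
a=now();s=manip.state();print(a[0],s["contact_force"],s["ft_torque"]);plan(a,target(RACK,-.1846,.03,1),1)
E
```

```text
[ 0.53324355 -0.05663326  0.09022274] [-1.48877717  3.68463239  7.45257474] [-0.21981373  0.29672582 -0.20625004]
1 rows of [-1.1, -1.2, 1.2] [0.08, -0.08, -0.02]
```

play_rows(
  commands=[
    [0,-1.5,0,0,0,0],
    [0,0,0,0,0,0],
    [0,0,0,0,0,0],
    [0,0,0,0,0,0],
  ],
)

```text
time: 18.05
tool_pos: [0.5334, -0.0558, 0.0898]
tool_rot: [0.243, 0.969, -0.043, -0.01]
contact_force: [-1.1, 0.8, 8.6]
gripper_width: 0.271
grasp_force: 64.4
```

```bash
python3 - <<'E'
from h import *
a=now();s=manip.state();print(a[0],s["contact_force"],s["ft_torque"]);plan(a,target(RACK,-.1846,.03,1),1)
E
```

```text
[ 0.53339853 -0.05583757  0.08976984] [-1.08011735  0.77952197  8.62814347] [-0.52410909  0.35379837 -0.12860241]
1 rows of [-1.1, -0.3, 1.2] [0.16, -0.08, -0.01]
```

The force pattern is the same as in bay 4 (seat plus dowels). Release and back out.

play_rows(
  commands=[
    [0,0,0,0,0,0],
    [0,0,0,0,0,0],
    [0,0,0,0,0,0],
    [0,0,0,0,0,0],
    [0,0,0,0,0,0],
  ],
  hand=50,
)

```text
time: 18.47
tool_pos: [0.5323, -0.0554, 0.0875]
tool_rot: [0.242, 0.969, -0.043, -0.011]
contact_force: [-0.5, 0.6, 0.5]
gripper_width: 0.583
grasp_force: 0.0
```

play_rows(
  commands=[
    [0,0,-15,0,0,0],
    [0,0,-30,0,0,0],
    [0,0,-40,0,0,0],
    [0,0,-40,0,0,0],
    [0,0,-40,0,0,0],
  ],
)

```text
time: 18.88
tool_pos: [0.539, 0.0226, 0.2347]
tool_rot: [0.242, 0.969, -0.043, -0.011]
contact_force: [0.9, -0.7, 0.2]
gripper_width: 0.584
grasp_force: 0.0
```

play_rows(
  commands=[
    [0,0,0,0,0,0],
    [0,0,0,0,0,0],
    [0,0,0,0,0,0],
    [0,0,0,0,0,0],
    [0,0,0,0,0,0],
  ],
)

```text
time: 19.3
tool_pos: [0.5384, 0.0213, 0.2314]
tool_rot: [0.242, 0.969, -0.043, -0.013]
contact_force: [0.5, -0.2, 0.6]
gripper_width: 0.587
grasp_force: 0.0
```

```bash
python3 - <<'E'
from h import *
import cv2
s=manip.state();print(s["time"],s["contact_force"],s["gripper_width"])
f=imaging.grab_frame("scene")
for y in(-.1846,.1846):print(proj(f,W(RACK,np.array([0,y,.0621])-AX*.0123)))
A=cv2.resize(f["image"][172:272,285:418,::-1],None,fx=4,fy=4,interpolation=2)
f=imaging.grab_frame("top");print(proj(f,W(RACK,np.array([0,-.1846,.0621])-AX*.0123)))
B=cv2.resize(f["image"][205:265,310:376,::-1],None,fx=4,fy=4,interpolation=2)
cv2.imwrite("pics/h1.png",np.hstack([A,cv2.copyMakeBorder(B,0,160,0,0,0)]))
E
```

```text
19.3 [ 0.54837595 -0.17286567  0.56669798] 0.5871141373302233
[307.40639623 244.72140422]
[393.95285637 182.75276631]
[355.18897455 236.64761118]
```

View pics/h1.png

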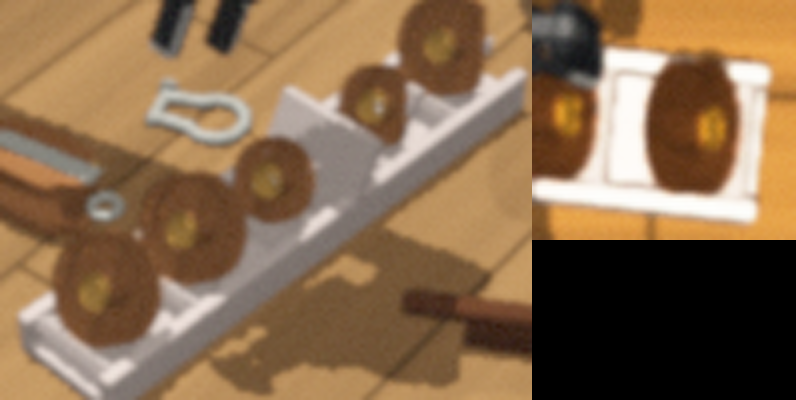

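The whole spare stands home in bay 0: its bush is at (308.8,245.2), where the original sheave's was at (308.6,245.2). The chipped one is in bay 4, the neighbours look unmoved and the gripper is clear.

```bash
python3 -c "
from plant import manip
print(manip.job_done())"
```

```text
the job is handed in; nothing more can be done
None
```

The chipped large sheave from bay 0 now stands in reject bay 4, the sound large spare stands home in bay 0 against the dowels, and the job was handed in after about 19 s of robot time; no verdict was returned.

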